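Open the longer battery pack

TASK

The drawing lamp needs new batteries: on the longer of the two battery packs, squeeze the cover's snap tab in towards the fixed rib until it lets go, lift the cover off, and set it down right way up on the sketch pad lying nearest the packs. Leave the shorter pack closed.

Things in the scene. Friction and masses are not known exactly. Their poses are not given: they have to be found in the camera images.
- long_grip (a point): Squeeze point on the white cover (68x128 mm plate, 60 g, loose) of the long grey pack (70x130x50 mm, fixed). A snap tab (-x side) and a fixed rib (+x), 26 mm wide, stand 24 mm above the plate; this point is between them, 17 mm above the plate's top. x: tab to rib; y: along the pack; z up. Outer faces: tab's thumb ridge 30 mm to -x, rib 17 mm to +x. The cover's middle is 5 mm to +x.
- long_tab (a joint): The long cover's snap tab, hinged at its foot in the pack, rad: 0 at rest, grows as its top is pressed in towards the rib, stop 0.28; springs back. Its barb clears the pack's lip above 0.19; then the cover lifts straight up (skirts 32 mm deep). Full press: 9 N or more at the thumb ridge (6 mm high, 1 mm above the grip point), which moves 13 mm; tab and rib then measure 34 mm over all.
- short_grip (a point): The same point on the white cover of the short pack, which is alike in all (same tab, rib and heights; plate tops 53 mm above the desk) but only 76 mm long in y. To be left closed.
- pad_top (a point): Centre of the top face of the sketch pad, a white paper pad with a small dark picture on it (the one nearest the packs), 150 (x) x 200 (y) x 9 mm, lying fixed on the desk; x and y along its sides, z up. When the cover stands on the pad on its skirts, its squeeze point is 52 mm above the pad's top.

How it is judged (in metres and radians):
On the way:
1. the long cover's tab is pressed in while the cover is still on its pack (value of joint long_tab above 0.13 rad and distance of long_grip from where it was at the start of the episode below 0.012 m), for 0.05 s.
At the end, for the whole second after the job is handed in: The long pack's cover stands right way up (within 10 degrees) on the sketch pad, its squeeze point over the pad (within 75 mm of the pad's centre in the pad's x and 100 mm in its y) and 42 to 60 mm above the pad's top; the short pack's cover is within 10 mm of where it was (x of long_grip in the frame of pad_top between -0.075 and 0.075 m and y of long_grip in the frame of pad_top between -0.1 and 0.1 m and z of long_grip in the frame of pad_top between 0.042 and 0.06 m and angle between long_grip's own z axis and vertical below 0.17 rad and distance of short_grip from where it was at the start of the episode below 0.01 m); the robot touches nothing.
It fails at once if the short pack's cover comes off (distance of short_grip from where it was at the start of the episode above 0.012 m).
It also fails if it takes over 40 s, if anything falls off the work surface, if the arm or the gripper's body presses on something with over 40 N, if the wrist force passes 120 N, or if a joint passes its speed limit or range.

ROBOT

A 7-joint arm with a two-finger parallel gripper is mounted at the origin on a cart in front of the work surface, level with it; the furniture and walls round the work are solid. World frame = base frame: x ahead of the robot, y to its left, z up, the work surface at z = 0. Lengths are in m, angles in degrees, forces in N, time in s.
With the tool pointing down it reaches from about 0.425 to 0.825 m from the base axis. Payload 3.6 kg.
Tool frame: the origin (TCP) lies at the very end of the fingers, on their centre line; the grasp point (between the pads) lies 19 mm behind it; z points along the fingers, y is the direction in which the jaws open and shut (so a half turn about z gives the same grasp; the last joint's range is limited). The gripper opens to 85 mm and grips with 20 to 120 N. Pads are 22 mm wide; open, the fingers measure 114 mm over their backs; the gripper's body (76 mm by 85 mm) begins 54 mm behind the grasp point. The pads swing forward as they close: fully open they stand 13 mm farther back than shut.
Start: joints at [-68.726, 35.231, -0.722, 81.555, 0.464, 63.22, -2.315], TCP at [0.252, 0.599, 0.231] pointing down, gripper open.
Joint ranges: [-178.69, 178.69], [-17.37, 117.87], [-77.05, 75.6], [15.02, 138.74], [-78.02, 258.01], [0.78, 113.62], [-162.83, 162.83]. Speed limits (degrees/s): [159.86, 159.86, 180, 180, 180, 180, 180].

INTERFACE

Orientations are given as [roll, pitch, yaw] about the fixed x, y, z axes, in that order (R = Rz(yaw) Ry(pitch) Rx(roll)).
In Python, from cell import * gives the robot as it stands. The module is installed in compiled form; this text tells all that it offers.
- The arm moves only by the shell command python3 -m handwheel 'ROWS'. ROWS is a JSON object of lists of equal length, an entry for each row: "hand": the opening, from 0 (shut) to 1 (fully open); "translation": the shift along the world's x, y, z in m, a list of three; "rotation": the turn, a rotation vector about the world's x, y, z in degrees, a list of three. A call has exactly 8 rows; each row shifts and turns the commanded pose from where the row before left it; what a row does not reach is not made up. A row lasts 1/8 s, in which the tool goes at most 62.5 mm and 10.7 degrees, less where a joint would pass 70% of its speed; a pose out of reach is approached as far as the arm can. A call is refused whole if a number of a shift passes 0.0625 or a number of a turn 10.7, either way. A call with a gripper value outside its range is refused whole. The fingers move at their own pace and stop on an object; the grip force is fixed at half the most. Time passes only in rows, so rows that do not move let the fingers close, or fill a call up. It gives the time, the measured TCP pose, the force and the opening at its end, in the units of the state.
- sense(): the state, without advancing time (a new reading comes with each control period).
- snapshot(name): name is "side" or "top"; returns the picture (420x560x3 uint8, red, green, blue); there is no depth.
- camera_params(name): a dict with "vfov" (degrees; the focal length in pixels is half the picture's height over the tangent of half this angle, whatever the lens; pixels are square), "cx", "cy" (the principal point, pixels), "rvec" (rotation vector, rad) and "tvec" (3), from world to camera coordinates, as OpenCV has them. Camera axes: x right, y down, z forward; pixel columns grow to the right and rows downward; lengths in m; the calibration is good to about 2 mm. A picture is of the moment at which its call begins. camera_params takes no time and is no camera call.
- hand_in(): hands the job in, once; it reports no verdict.
The state is a dict: "time_s": time; "joint_positions": joint angles; "qvel": joint speeds; "tau": joint torques, N m; "tool_pos": TCP position; "tcp_rot": TCP orientation; "wrist_force": force on the tool from outside, world axes, zero at the start; "moment": the same for the moment, N m; "gripper_width": opening from 0.0 (shut) to 1.0 (fully open).
Only numpy, scipy, OpenCV 4.12 (cv2) and the standard library are available. Lean on these libraries where they do the work, as an engineer would, in place of code of your own. Each camera call takes 0.05 s, during which the arm holds its last target.

## Working session

There is one attempt and no reset: what is moved stays moved. The work goes in short steps, Python scripts to look and compute and a shell command to move; the robot and the scene stay as the last step left them, time stands still between calls to the robot, and variables do not carry over. Pictures are saved under pics/ and viewed, and the job is handed in when it is done.

```bash
mkdir -p pics
python3 - <<'E'
from cell import *
import cv2
for n in("side","top"):
    i=snapshot(n); cv2.imwrite(f"pics/{n}0.png",i[:,:,::-1]); print(n,camera_params(n))
print(sense())
E
```

```text
side {'vfov': 55.87125355260922, 'cx': 272.73492726169223, 'cy': 206.7179120112328, 'rvec': array([ 0.11746972, -2.7774186 ,  1.36610942]), 'tvec': array([0.54407606, 0.07799865, 0.88239218])}
top {'vfov': 55.957885502062766, 'cx': 280.3108663341956, 'cy': 210.8676397257499, 'rvec': array([ 2.16827383, -2.00604483,  0.23588294]), 'tvec': array([-4.62002485e-04,  5.66516614e-01,  8.09473330e-01])}
{'time_s': 0.1, 'joint_positions': array([-68.72636984,  35.28434422,  -0.72488547,  81.63065935,
         0.46231755,  63.22147129,  -2.31139959]), 'qvel': array([-0.02094695, -0.13679281,  0.0570551 , -0.18693431,  0.11673643,
        0.02726781,  0.0034885 ]), 'tau': array([ 1.26206010e-03, -4.70378458e+01,  2.60176593e-01, -1.71570235e+01,
        1.00795372e-02,  5.81956585e-03,  1.59944693e-05]), 'tool_pos': array([0.25149889, 0.59862847, 0.23025526]), 'tcp_rot': array([-1.79866312e+02, -1.07200366e-03,  1.57215967e+02]), 'wrist_force': array([-0.25219381,  0.40340368,  0.09648468]), 'moment': array([-0.00280822, -0.00530318,  0.03636672]), 'gripper_width': 0.9968880094723447}
```

View pics/side0.png

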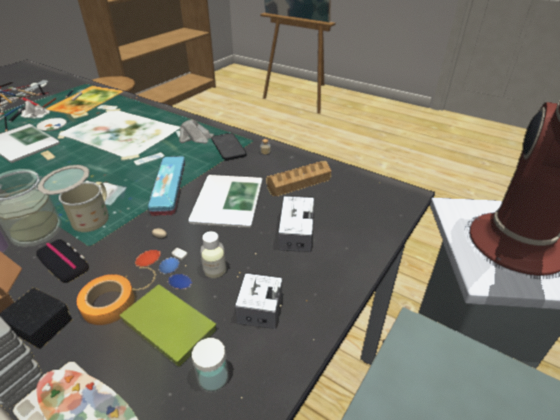

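View pics/top0.png

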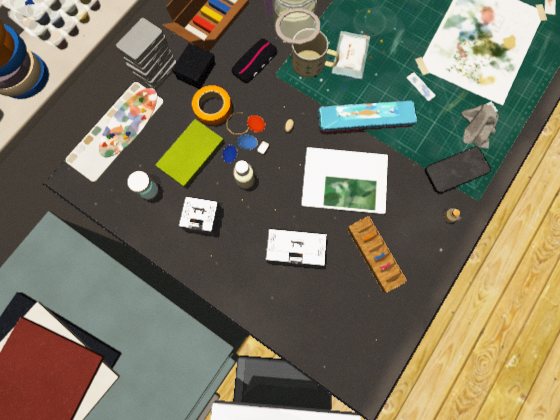

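```bash
cat > h.py <<'E'
import numpy as np,cv2
from cell import *
def K(n):
    c=camera_params(n);f=210/np.tan(np.radians(c['vfov']/2))
    return np.array([[f,0,c['cx']],[0,f,c['cy']],[0,0,1]]),c['rvec'],c['tvec']
def proj(n,P):
    k,r,t=K(n);return cv2.projectPoints(np.array(P,float).reshape(-1,1,3),r,t,k,None)[0].reshape(-1,2)
def ray(n,uv,z):
    k,r,t=K(n);R=cv2.Rodrigues(r)[0];C=-R.T@t
    uv=np.array(uv,float).reshape(-1,2)
    d=(R.T@np.linalg.inv(k)@np.c_[uv,np.ones(len(uv))].T).T
    return C+d*((z-C[2])/d[:,2])[:,None]
def crop(src,dst,u,v,w,h,s):
    i=cv2.imread(src)[v:v+h,u:u+w];cv2.imwrite(dst,cv2.resize(i,None,fx=s,fy=s,interpolation=cv2.INTER_CUBIC))
E
python3 - <<'E'
from h import *
crop("pics/top0.png","pics/t0a.png",250,135,150,140,5) if 0 else crop("pics/top0.png","pics/t0a.png",255,215,80,60,10)
crop("pics/side0.png","pics/s0a.png",260,185,80,75,8)
crop("pics/top0.png","pics/t0b.png",290,140,110,80,7)
for n in("top","side"):
    print(proj(n,[[0,0,0],[.5,0,0],[.5,.3,0],[.25,.6,.23]]))
    k,r,t=K(n);print(-cv2.Rodrigues(r)[0].T@t)
E
```

```text
[[280.08524932 487.52369759]
 [296.77074441 245.8954755 ]
 [170.08604008 236.13373387]
 [-67.87730495 345.90518543]]
[0.35810102 0.02347064 0.92054394]
[[516.9210118  241.72438524]
 [292.56030622 229.87994438]
 [284.20899766 343.8427191 ]
 [605.53642143 549.81759108]]
[0.48133405 0.69625022 0.60354923]
```

View pics/t0a.png

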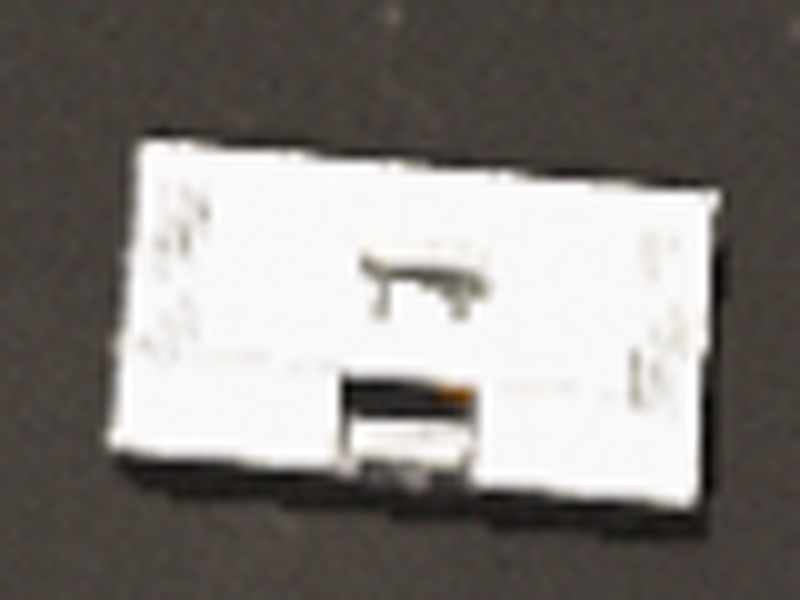

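View pics/s0a.png

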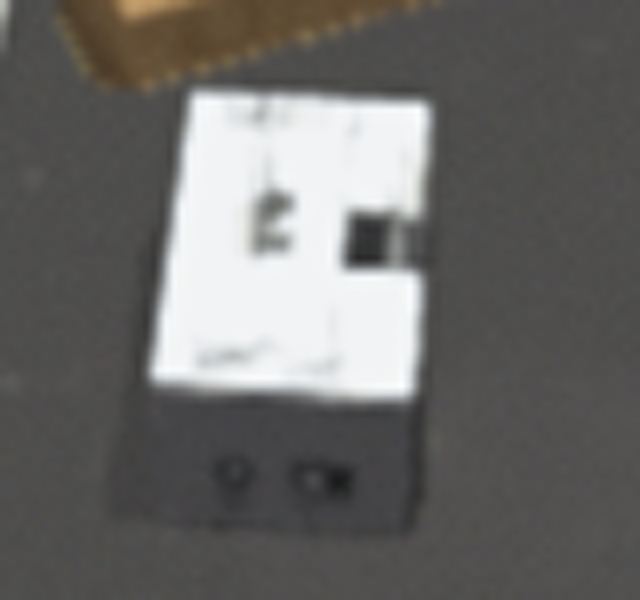

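View pics/t0b.png

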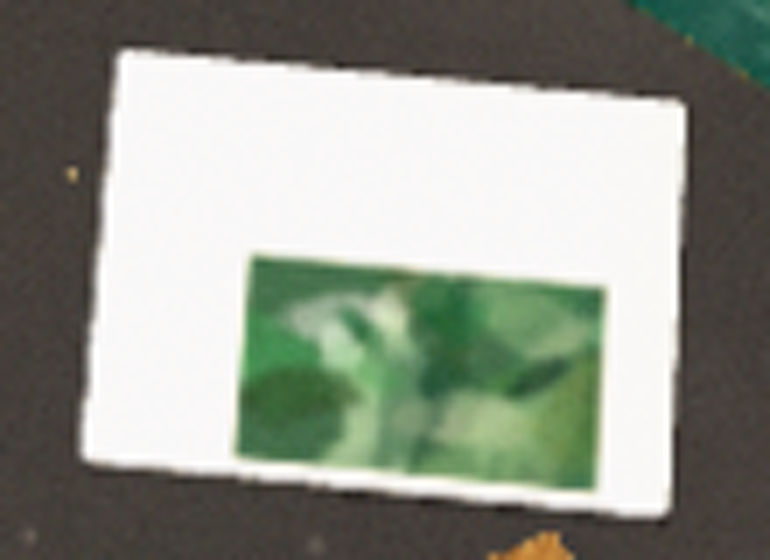

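Run:
```python
from h import *
def cc(a,u,v,s): return (np.array(a)+.5)/s-.5+[u,v]
t=ray("top",cc([[135,138],[718,190],[697,507],[110,450]],255,215,10),.053)
s=ray("side",cc([[188,92],[432,100],[416,400],[150,385]],260,185,8),.053)
p=ray("top",cc([[117,50],[686,100],[668,518],[82,462]],290,140,7),.009)
for q in(t,s,p):
    print(q.round(4)); print(q.mean(0),[np.linalg.norm(q[i]-q[i-1]).round(4) for i in range(4)])
    e=[(q[(i+1)%4]-q[i])[:2] for i in range(4)]; print([np.degrees(np.arctan2(a[1],a[0])).round(2) for a in e])
# rib & tab
print(ray("top",cc([[340,440],[470,470],[355,375],[480,385]],255,215,10),.053))
print(ray("top",cc([[425,275]],255,215,10),.077),ray("top",cc([[410,435]],255,215,10),.077))
```

```text
[[ 0.5263  0.068   0.053 ]
 [ 0.5246 -0.0624  0.053 ]
 [ 0.454  -0.0614  0.053 ]
 [ 0.4564  0.0676  0.053 ]]
[0.49030986 0.00294718 0.053     ] [np.float64(0.0699), np.float64(0.1305), np.float64(0.0706), np.float64(0.129)]
[np.float64(-90.75), np.float64(179.18), np.float64(88.92), np.float64(0.4)]
[[ 0.5265 -0.0586  0.053 ]
 [ 0.4548 -0.0602  0.053 ]
 [ 0.4582  0.0728  0.053 ]
 [ 0.5277  0.0725  0.053 ]]
[0.49180567 0.00663759 0.053     ] [np.float64(0.1311), np.float64(0.0717), np.float64(0.1331), np.float64(0.0696)]
[np.float64(-178.66), np.float64(88.56), np.float64(-0.25), np.float64(-90.53)]
[[ 0.7467 -0.0063  0.009 ]
 [ 0.7432 -0.2066  0.009 ]
 [ 0.5917 -0.2026  0.009 ]
 [ 0.5959 -0.0039  0.009 ]]
[ 0.66937283 -0.1048531   0.009     ] [np.float64(0.1508), np.float64(0.2003), np.float64(0.1515), np.float64(0.1988)]
[np.float64(-91.01), np.float64(178.52), np.float64(88.77), np.float64(-0.93)]
[[ 0.46252333  0.01742018  0.053     ]
 [ 0.45818147 -0.0114412   0.053     ]
 [ 0.4770569   0.01517469  0.053     ]
 [ 0.47698643 -0.01241257  0.053     ]]
[[0.49650538 0.00193379 0.077     ]] [[0.46185776 0.00277456 0.077     ]]
```

```bash
python3 -m handwheel '{"hand":[1,1,1,1,1,1,1,1],"translation":[[0.0147,-0.0372,0],[0.0147,-0.0372,0],[0.0147,-0.0372,0],[0.0147,-0.0372,0],[0.0147,-0.0372,0],[0.0147,-0.0372,0],[0.0147,-0.0372,0],[0.0147,-0.0372,0]],"rotation":[[0,0,-4.26],[0,0,-4.26],[0,0,-4.26],[0,0,-4.26],[0,0,-4.26],[0,0,-4.26],[0,0,-4.26],[0,0,-4.26]]}'
python3 -m handwheel '{"hand":[1,1,1,1,1,1,1,1],"translation":[[0.0147,-0.0372,0],[0.0147,-0.0372,0],[0.0147,-0.0372,0],[0.0147,-0.0372,0],[0.0147,-0.0372,0],[0.0147,-0.0372,0],[0.0147,-0.0372,0],[0.0147,-0.0372,0]],"rotation":[[0,0,-4.26],[0,0,-4.26],[0,0,-4.26],[0,0,-4.26],[0,0,-4.26],[0,0,-4.26],[0,0,-4.26],[0,0,-4.26]]}'
```

```text
time_s: 1.1
tool_pos: [0.3695, 0.3002, 0.231]
tcp_rot: [-180.0, 0.0, 123.0]
wrist_force: [0.7, -0.5, 0.9]
gripper_width: 1.0
time_s: 2.1
tool_pos: [0.487, 0.003, 0.231]
tcp_rot: [-180.0, -0.0, 88.9]
wrist_force: [0.8, 0.5, -0.4]
gripper_width: 0.997
```

```bash
python3 -m handwheel '{"hand":[1,1,1,1,1,1,1,1],"translation":[[0,0,-0.03],[0,0,-0.03],[0,0,-0.03],[0,0,-0.03],[0,0,-0.02],[0,0,0],[0,0,0],[0,0,0]],"rotation":[[0,0,0],[0,0,0],[0,0,0],[0,0,0],[0,0,0],[0,0,0],[0,0,0],[0,0,0]]}'
python3 - <<'E'
from h import *
for n in("side","top"):
    i=snapshot(n); cv2.imwrite(f"pics/{n}1.png",i[:,:,::-1])
crop("pics/side1.png","pics/s1a.png",220,120,140,140,4)
crop("pics/top1.png","pics/t1a.png",225,195,140,105,5)
s=sense();print(s['tool_pos'],proj("side",[s['tool_pos']]))
E
```

```text
time_s: 3.1
tool_pos: [0.4877, 0.0041, 0.0922]
tcp_rot: [179.9, -0.0, 89.1]
wrist_force: [0.1, 0.3, 0.5]
gripper_width: 0.998
[0.48746414 0.00410313 0.09207156] [[299.28700646 199.29338093]]
```

View pics/s1a.png

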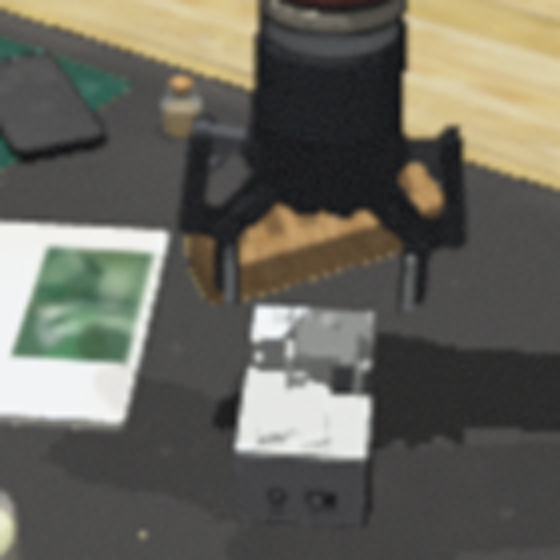

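View pics/t1a.png

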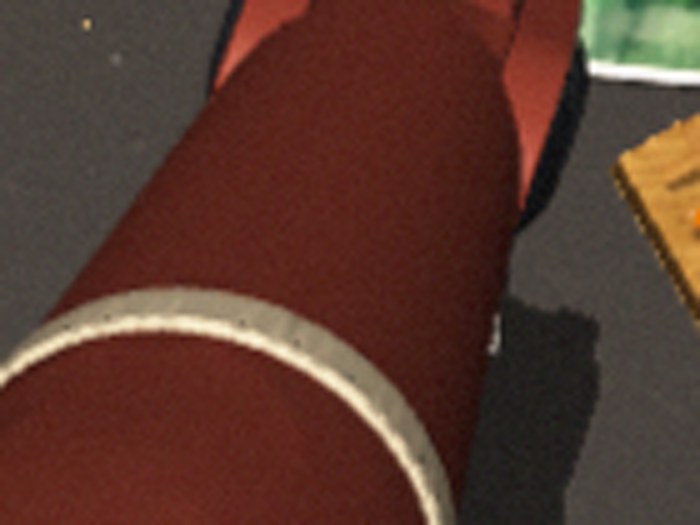

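```bash
python3 -m handwheel '{"hand":[1,1,1,1,1,1,1,1],"translation":[[-0.001,0,-0.005],[-0.001,0,-0.005],[-0.001,0,-0.005],[0,0,-0.005],[0,0,-0.005],[0,0,-0.005],[0,0,-0.005],[0,0,0]],"rotation":[[0,0,0],[0,0,0],[0,0,0],[0,0,0],[0,0,0],[0,0,0],[0,0,0],[0,0,0]]}'
python3 - <<'E'
from h import *
for n in("side",):
    i=snapshot(n); cv2.imwrite(f"pics/{n}2.png",i[:,:,::-1])
crop("pics/side2.png","pics/s2a.png",250,165,90,80,8)
E
```

```text
time_s: 4.2
tool_pos: [0.4837, 0.004, 0.0559]
tcp_rot: [-179.9, -0.0, 89.0]
wrist_force: [0.1, -0.0, 0.1]
gripper_width: 0.998
```

View pics/s2a.png

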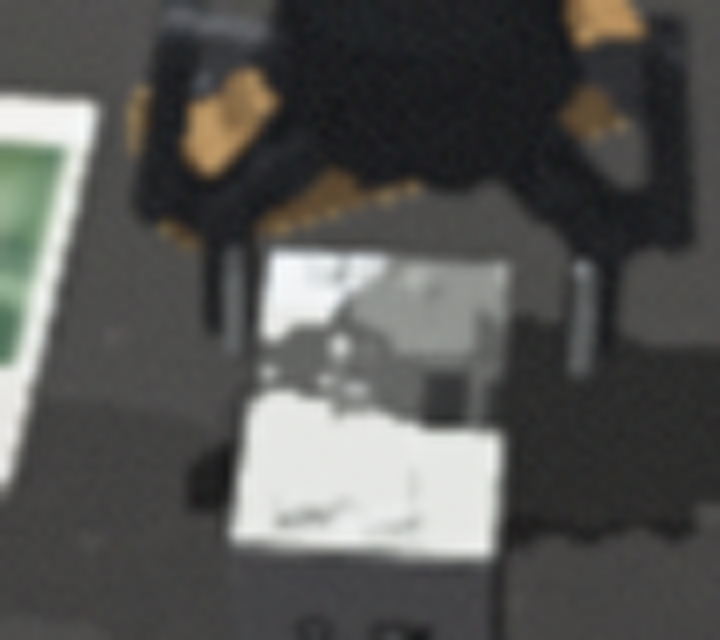

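```bash
python3 -m handwheel '{"hand":[0.7,0.6,0.55,0.5,0.45,0.4,0.35,0.3],"translation":[[0,0,0],[0,0,0],[0,0,0],[0,0,0],[0,0,0],[0,0,0],[0,0,0],[0,0,0]],"rotation":[[0,0,0],[0,0,0],[0,0,0],[0,0,0],[0,0,0],[0,0,0],[0,0,0],[0,0,0]]}'
python3 - <<'E'
from h import *
for n in("side",):
    i=snapshot(n); cv2.imwrite(f"pics/{n}3.png",i[:,:,::-1])
crop("pics/side3.png","pics/s3a.png",250,165,90,80,8)
print(sense()['wrist_force'],sense()['gripper_width'])
E
```

```text
time_s: 5.25
tool_pos: [0.4889, 0.0038, 0.0576]
tcp_rot: [179.4, 0.0, 89.0]
wrist_force: [5.0, 0.8, 5.4]
gripper_width: 0.323
[4.86470815 0.85472771 6.34114077] 0.31827203087983064
```

View pics/s3a.png

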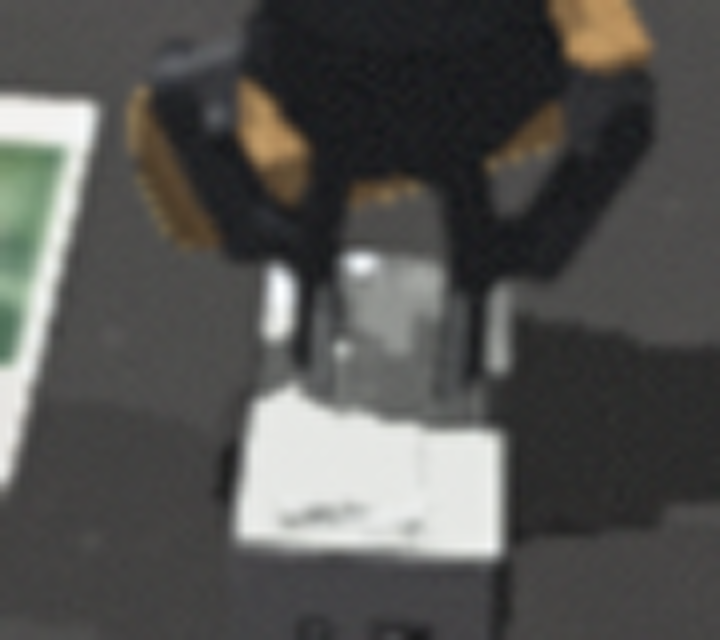

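```bash
python3 -m handwheel '{"hand":[0.3,0.3,0.3,0.3,0.2,0.1,0,0],"translation":[[0.002,0,0.001],[0.002,0,0.001],[0,0,0.001],[0,0,0],[0,0,0],[0,0,0],[0,0,0],[0,0,0]],"rotation":[[0,0,0],[0,0,0],[0,0,0],[0,0,0],[0,0,0],[0,0,0],[0,0,0],[0,0,0]]}'
python3 - <<'E'
from h import *
for n in("side",):
    i=snapshot(n); cv2.imwrite(f"pics/{n}4.png",i[:,:,::-1])
crop("pics/side4.png","pics/s4a.png",250,165,90,80,8)
print(sense()['wrist_force'],sense()['gripper_width'])
E
```

```text
time_s: 6.3
tool_pos: [0.4894, 0.0038, 0.059]
tcp_rot: [179.9, 0.0, 89.0]
wrist_force: [6.9, 0.2, -3.2]
gripper_width: 0.319
[ 6.4109302  -0.35318551 -2.38804376] 0.3189345459275445
```

View pics/s4a.png

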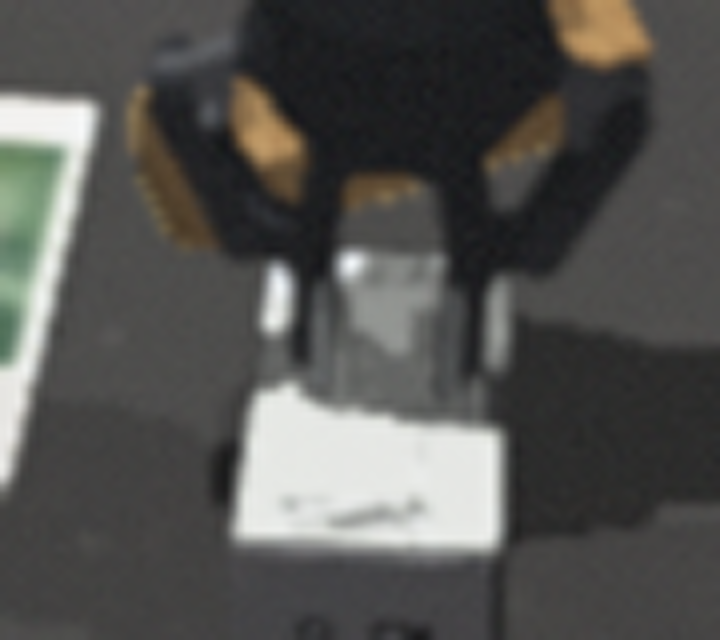

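```bash
python3 -m handwheel '{"hand":[0,0,0,0,0,0,0,0],"translation":[[0,0,0],[0,0,0.002],[0,0,0.003],[0,0,0.003],[0,0,0.004],[0,0,0.004],[0,0,0.004],[0,0,0]],"rotation":[[0,0,0],[0,0,0],[0,0,0],[0,0,0],[0,0,0],[0,0,0],[0,0,0],[0,0,0]]}'
python3 - <<'E'
from h import *
for n in("side",):
    i=snapshot(n); cv2.imwrite(f"pics/{n}5.png",i[:,:,::-1])
crop("pics/side5.png","pics/s5a.png",250,165,90,80,8)
print(sense()['wrist_force'],sense()['gripper_width'])
E
```

```text
time_s: 7.35
tool_pos: [0.4894, 0.0038, 0.0793]
tcp_rot: [179.8, 0.0, 89.0]
wrist_force: [6.1, 0.0, -0.9]
gripper_width: 0.317
[ 5.38729197  0.71436739 -0.60376894] 0.31868692261534115
```

View pics/s5a.png

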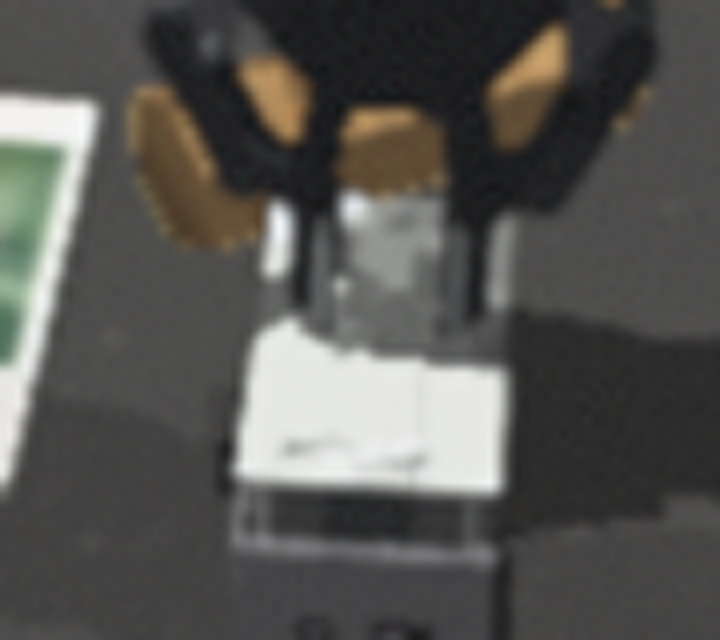

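```bash
python3 -m handwheel '{"hand":[0,0,0,0,0,0,0,0],"translation":[[0.001,0,0.005],[0,0,0.01],[0,0,0.015],[0,0,0.02],[0,0,0.02],[0,0,0.02],[0,0,0.01],[0,0,0]],"rotation":[[0,0,0],[0,0,0],[0,0,0],[0,0,0],[0,0,0],[0,0,0],[0,0,0],[0,0,0]]}'
python3 - <<'E'
from h import *
for n in("side",):
    i=snapshot(n); cv2.imwrite(f"pics/{n}6.png",i[:,:,::-1])
crop("pics/side6.png","pics/s6a.png",210,90,130,150,4)
print(sense()['wrist_force'],sense()['gripper_width'])
E
```

```text
time_s: 8.4
tool_pos: [0.4882, 0.0041, 0.1796]
tcp_rot: [-179.9, -0.0, 89.1]
wrist_force: [0.2, 0.1, -1.0]
gripper_width: 0.316
[ 0.18417929 -0.41352577 -1.67765925] 0.31706574290542144
```

View pics/s6a.png

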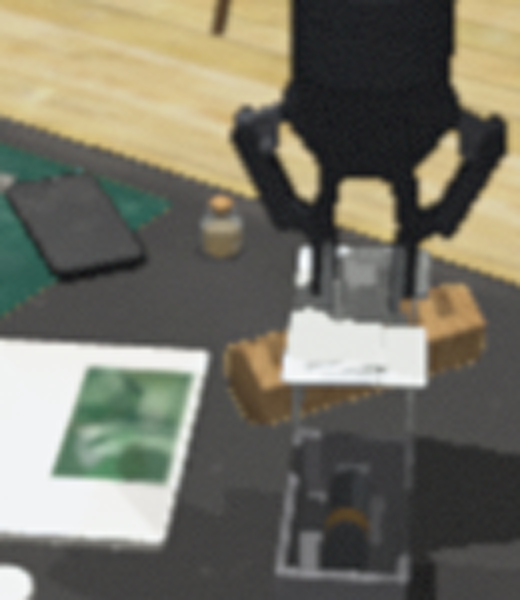

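```bash
python3 -m handwheel '{"hand":[0,0,0,0,0,0,0,0],"translation":[[0.02,-0.012,0],[0.026,-0.016,0],[0.026,-0.016,0],[0.026,-0.016,0],[0.026,-0.016,0],[0.026,-0.016,0],[0.026,-0.016,0],[0,0,0]],"rotation":[[0,0,0],[0,0,0],[0,0,0],[0,0,0],[0,0,0],[0,0,0],[0,0,0],[0,0,0]]}'
python3 -m handwheel '{"hand":[0,0,0,0,0,0,0,0],"translation":[[0,0,-0.02],[0,0,-0.025],[0,0,-0.025],[0,0,-0.02],[0,0,-0.015],[0,0,-0.01],[0,0,0],[0,0,0]],"rotation":[[0,0,0],[0,0,0],[0,0,0],[0,0,0],[0,0,0],[0,0,0],[0,0,0],[0,0,0]]}'
python3 - <<'E'
from h import *
for n in("side",):
    i=snapshot(n); cv2.imwrite(f"pics/{n}7.png",i[:,:,::-1])
crop("pics/side7.png","pics/s7a.png",160,80,150,150,4)
E
```

```text
time_s: 9.45
tool_pos: [0.6649, -0.1059, 0.1771]
tcp_rot: [-179.8, 0.1, 88.9]
wrist_force: [-0.2, -0.9, -2.1]
gripper_width: 0.314
time_s: 10.45
tool_pos: [0.6656, -0.1042, 0.0651]
tcp_rot: [179.9, 0.0, 89.0]
wrist_force: [0.4, 0.2, -1.4]
gripper_width: 0.319
```

View pics/s7a.png

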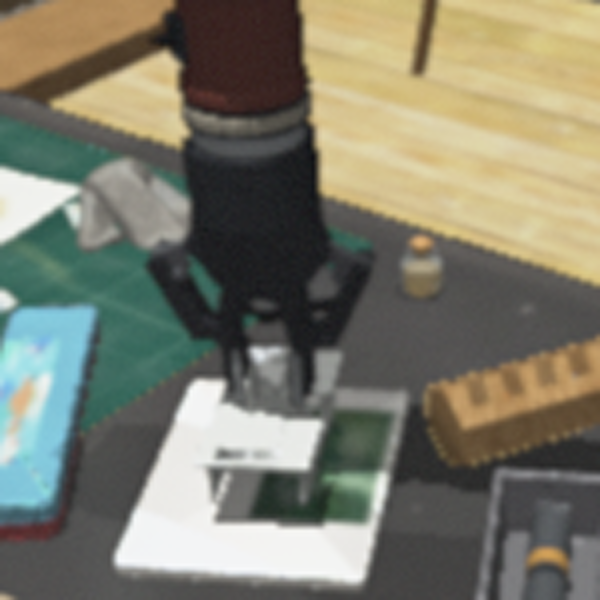

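Above the pad, as expected, 15 mm to go. Lower until contact.

```bash
python3 -m handwheel '{"hand":[0,0,0,0,0,0,0,0],"translation":[[0,0,-0.004],[0,0,-0.003],[0,0,-0.003],[0,0,-0.002],[0,0,-0.001],[0,0,-0.001],[0,0,0],[0,0,0]],"rotation":[[0,0,0],[0,0,0],[0,0,0],[0,0,0],[0,0,0],[0,0,0],[0,0,0],[0,0,0]]}'
```

```text
time_s: 11.5
tool_pos: [0.665, -0.104, 0.0504]
tcp_rot: [180.0, -0.0, 89.1]
wrist_force: [0.2, 0.7, -0.9]
gripper_width: 0.316
```

```bash
python3 -m handwheel '{"hand":[0,0,0,0,0,0,0,0],"translation":[[0,0,-0.001],[0,0,-0.001],[0,0,-0.001],[0,0,0],[0,0,0],[0,0,0],[0,0,0],[0,0,0]],"rotation":[[0,0,0],[0,0,0],[0,0,0],[0,0,0],[0,0,0],[0,0,0],[0,0,0],[0,0,0]]}'
```

```text
time_s: 12.5
tool_pos: [0.6651, -0.104, 0.0492]
tcp_rot: [180.0, -0.0, 89.1]
wrist_force: [-4.3, 0.0, 8.0]
gripper_width: 0.318
```

```bash
python3 -m handwheel '{"hand":[0.3,0.35,0.4,0.5,0.6,0.75,0.9,1],"translation":[[0,0,0.001],[0,0,0],[0,0,0],[0,0,0],[0,0,0],[0,0,0],[0,0,0],[0,0,0]],"rotation":[[0,0,0],[0,0,0],[0,0,0],[0,0,0],[0,0,0],[0,0,0],[0,0,0],[0,0,0]]}'
python3 - <<'E'
from h import *
for n in("side",):
    i=snapshot(n); cv2.imwrite(f"pics/{n}8.png",i[:,:,::-1])
crop("pics/side8.png","pics/s8a.png",160,80,150,150,4)
print(sense()['gripper_width'])
E
```

```text
time_s: 13.5
tool_pos: [0.665, -0.104, 0.0483]
tcp_rot: [180.0, 0.0, 89.0]
wrist_force: [0.3, 0.4, -0.3]
gripper_width: 1.001
1.0007122184114772
```

View pics/s8a.png

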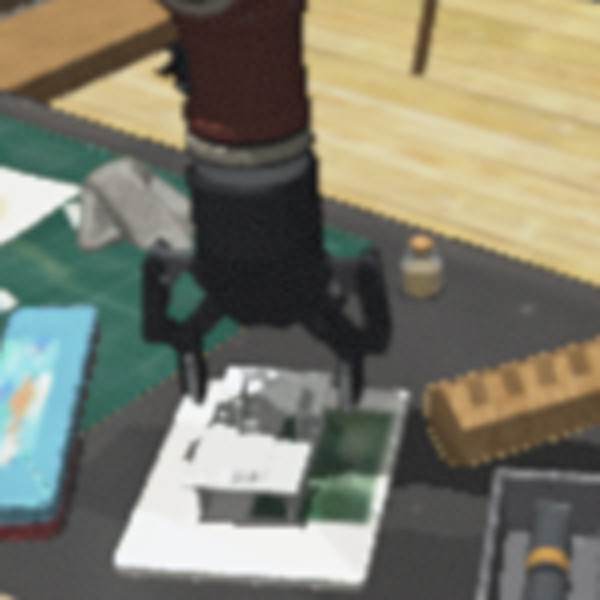

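```bash
python3 -m handwheel '{"hand":[1,1,1,1,1,1,1,1],"translation":[[0,0,0.01],[0,0,0.015],[0,0,0.025],[0,0,0.03],[0,0,0.03],[0,0,0.03],[0,0,0.03],[0,0,0]],"rotation":[[0,0,0],[0,0,0],[0,0,0],[0,0,0],[0,0,0],[0,0,0],[0,0,0],[0,0,0]]}'
python3 -m handwheel '{"hand":[1,1,1,1,1,1,1,1],"translation":[[-0.02,0.04,0],[-0.02,0.05,0],[-0.02,0.05,0],[-0.02,0.05,0],[-0.02,0.05,0],[-0.02,0.05,0],[0,0.04,0],[0,0,0]],"rotation":[[0,0,0],[0,0,0],[0,0,0],[0,0,0],[0,0,0],[0,0,0],[0,0,0],[0,0,0]]}'
python3 - <<'E'
from h import *
for n in("side","top"):
    i=snapshot(n); cv2.imwrite(f"pics/{n}9.png",i[:,:,::-1])
E
```

```text
time_s: 14.55
tool_pos: [0.6668, -0.1049, 0.2229]
tcp_rot: [179.5, 0.1, 89.0]
wrist_force: [0.1, -1.2, -0.0]
gripper_width: 0.999
time_s: 15.55
tool_pos: [0.5431, 0.2313, 0.2175]
tcp_rot: [-179.9, -0.1, 89.5]
wrist_force: [0.4, 0.4, -0.0]
gripper_width: 1.001
```

View pics/side9.png

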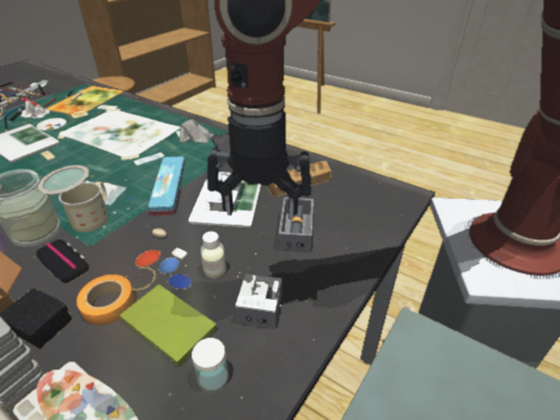

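View pics/top9.png

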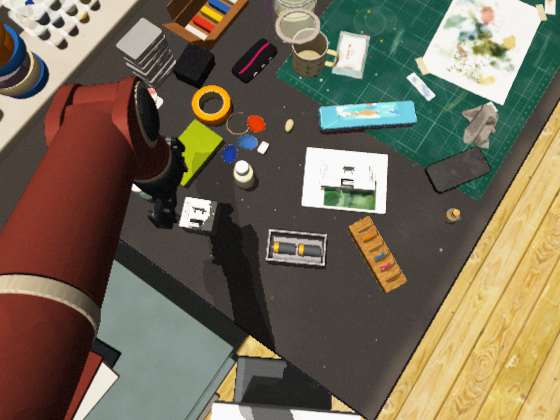

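Run:
```python
from h import *
crop("pics/top9.png","pics/t9a.png",290,140,110,80,7)
crop("pics/side9.png","pics/s9a.png",185,160,90,75,8)
```

```text
(no output)
```

View pics/t9a.png

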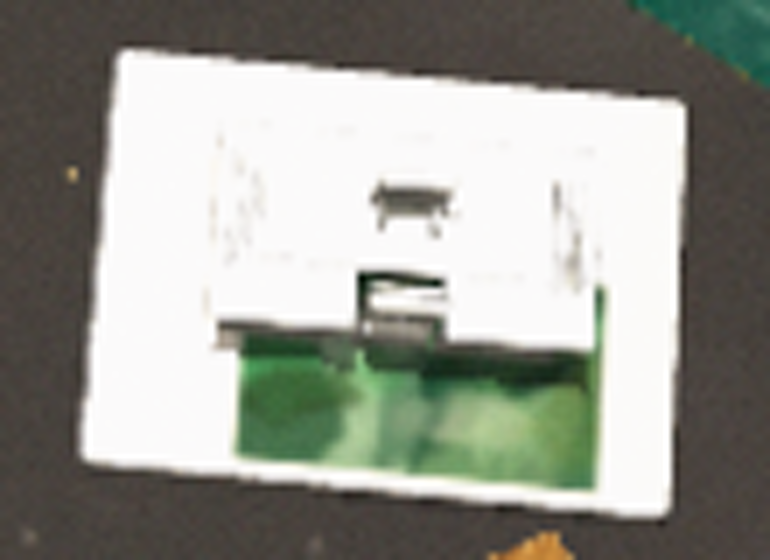

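View pics/s9a.png

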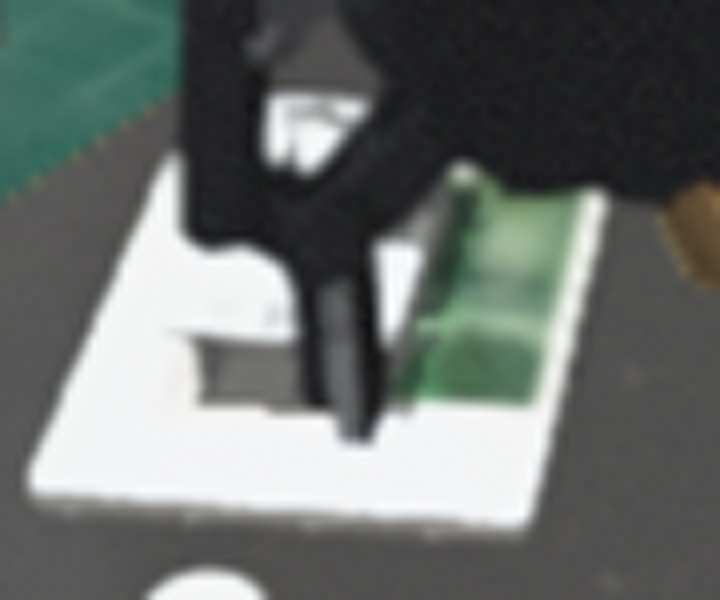

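Run:
```python
from h import *
q=ray("top",(np.array([[210,318],[592,348],[600,150],[220,123]])+.5)/7-.5+[290,140],.044)
print(q,q.mean(0),[np.linalg.norm(q[i]-q[i-1]).round(4) for i in range(4)])
a=cv2.imread("pics/top0.png").astype(int);b=cv2.imread("pics/top9.png").astype(int)
crop("pics/top9.png","pics/t9b.png",165,180,60,60,6);crop("pics/top0.png","pics/t0c.png",165,180,60,60,6)
cv2.imwrite("pics/cmp.png",np.hstack([cv2.imread("pics/t0c.png"),cv2.imread("pics/t9b.png")]))
```

```text
[[ 0.63920804 -0.04184835  0.044     ]
 [ 0.63853626 -0.16807126  0.044     ]
 [ 0.70822355 -0.16920812  0.044     ]
 [ 0.70811976 -0.04144582  0.044     ]] [ 0.6735219  -0.10514339  0.044     ] [np.float64(0.0689), np.float64(0.1262), np.float64(0.0697), np.float64(0.1278)]
```

View pics/cmp.png

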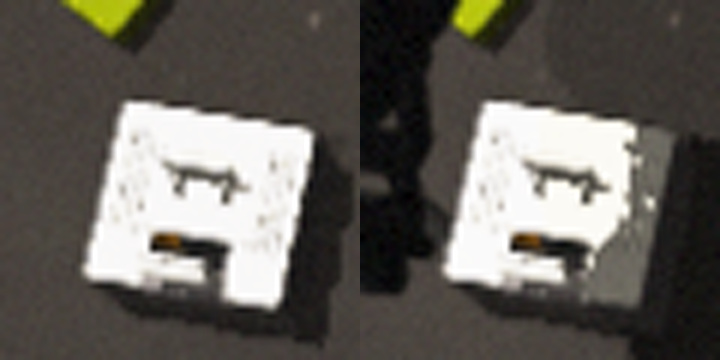

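The cover stands level on the pad: its plate measures 69 x 127 mm at z = 0.044, centred within 5 mm of the pad's centre. The short cover has not moved, so I'm handing in.

Run:
```python
from cell import *
print(hand_in())
```

```text
the job is handed in; nothing more can be done
None
```

The long pack's cover is off and standing right way up on the nearest sketch pad. I squeezed its tab against the rib, lifted it off, set it down and moved the arm clear, then handed the job in at about 16 s. The hand-in reports no verdict.

**Last checks:**
- **Cover position:** In the final top view the plate measures about 69 x 127 mm at the expected height. It is level and centred at (0.674, -0.105), within 5 mm of the pad's centre. That puts the squeeze point at about (0.669, -0.105), well inside the limits.
- **Height:** I felt the cover touch the pad at a tool height of 0.049 m, where I expected about 0.050 m.
- **Short pack:** It looks the same in the before and after crops, and its cover is still closed.
- **Robot:** The arm was clear with the gripper open, and the wrist force was near zero.

**What disagreed:**
- **Rib position:** The rib was about 3–4 mm further in +x than my first camera estimate. The first squeeze pushed the arm about 5 mm that way, with 5–6 N at the wrist, so I recentred before lifting.
- **Cover shift on release:** As the gripper opened, the cover moved about 4 mm on the pad.
- **Tab angle:** I had no direct reading of it. That the tab was pressed in and let go is inferred from the fingers stopping on it and the cover then lifting without resistance.

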